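Present a notched slide to the label reader

TASK

First wake the label reader by pressing the red spring plunger on top of it down to its stop and letting it come back up. Then pick up the one of the two glass slides on the blue rack that lies label up (seen from above with its notched end pointing away from you, the notch is at the right-hand corner) and finish while holding it still, level and label up, about 8 cm above the reader's pad, its notched frosted end centred over the yellow outline and pointing straight at the reader's column. Keep hold of it at the end, and leave the other slide and the other things on the bench where they are.

Things in the scene. Friction and masses are not known exactly. Their poses are not given: they have to be found in the camera images.
- slide: Slide to present, lying label up: greenish glass plate 100 x 44 x 6 mm, 60 g, white frosted band (24 mm) at BOTH ends, a 12 x 12 mm notch in a corner of the label end. Any yaw. Origin: centre of underside; x along the length to the notched end, z up out of the label face; notch at the +x, -y corner. Grasp across its width at mid length; it rests on a cork disc, underside 28 mm above the bench
- spare_slide: The other slide, same size and colours, lying label down on the other rest (which is on which varies): seen from above, notched end pointing away from you, its notch is at the left-hand corner. Origin: centre of the underside as it lies; x to its notched end, z up; notch at the +x, +y corner. Leave it alone
- slide_label (a point): Centre of the slide's notched frosted end: 38 mm from the slide's centre along its +x, at mid thickness
- slide_tail (a point): Centre of the slide's plain frosted end: 38 mm from the slide's centre along its -x, at mid thickness
- rack: Fixed blue board 90 x 270 x 6 mm (x, y, z) with two cork rests 30 mm in diameter, tops 28 mm above the bench, at y = +75 and -75 mm from its centre. Origin: centre of the underside
- reader: Fixed label reader: grey foot 170 x 100 x 12 mm (x, y, z); on its near half a dark pad with a yellow outline 26 x 46 mm; on its far half a white column 45 x 64 mm, 140 mm high, with a slanted window whose front lies 16 mm on the column's side of the origin. Origin: centre of the foot's underside; +x points from the pad to the column
- read_point (a point): The point where the centre of the slide's notched frosted end shall be held: 80 mm above the foot's top, 92 mm above the bench, over the middle of the yellow outline (35 mm towards the pad's side from the reader's origin). Its +x axis points at the column, z up; the slide's +x shall point the same way
- plunger (a joint): Travel of the plunger: 0 up, 0.012 m fully down at its stop (downward). A spring pushes it up: about 1.7 N at the start, about 5 N at the stop
- plunger_top (a point): Centre of the top of the red plunger head, 30 mm in diameter, 170 mm above the bench when up; it moves with the plunger
- clamp_stand: Obstacle between rack and reader: fixed stand, base 160 x 140 x 12 mm, thin rod 432 mm high, 61 mm beyond the origin, with a red-tipped clamp that juts from the rod towards the robot to 91 mm short of the origin, 80 mm wide, 255 to 285 mm above the bench. Origin: on the bench, near the middle of the base. Pass it on the robot's side
- sample_cup: Bystander: small metal sample cup, 55 mm across, 39 mm high. Origin: centre of the underside
- marker: Bystander: white marker with a black cap, 12 x 134 x 13 mm, lying. Origin: centre of the underside
- bench_timer: Bystander: flat white timer, 65 x 65 x 18 mm. Origin: centre of the underside
- beaker: Bystander: glass beaker, 53 mm across, 69 mm high. Origin: centre of the underside

How it is judged:
By the outcome, as a careful person would: the job done as asked, in the order asked, and still so for the second after the job is handed in, while the arm keeps its last pose, push and grip.
It also fails if it takes over 64 s, if anything falls off the work surface, if the arm or the gripper's body presses on something with over 40 N, if the wrist force passes 120 N, or if a joint passes its speed limit or range.

ROBOT

A 6-joint arm with a two-finger parallel gripper is mounted at the origin on a cart in front of the work surface, level with it; the furniture and walls round the work are solid. World frame = base frame: x ahead of the robot, y to its left, z up, the work surface at z = 0. Lengths are in mm, angles in rad, forces in N, time in s.
With the tool pointing down it reaches from about 250 to 800 mm from the base axis. Payload 3.9 kg.
Tool frame: the origin (TCP) lies at the very end of the fingers, on their centre line; the grasp point (between the pads) lies 19 mm behind it; y points along the fingers, x is the direction in which the jaws open and shut, and the axes are right-handed (so a half turn about y gives the same grasp; the last joint's range is limited). The gripper opens to 85 mm and grips with 20 to 120 N. Pads are 22 mm wide; open, the fingers measure 114 mm over their backs; the gripper's body (76 mm by 85 mm) begins 54 mm behind the grasp point. The pads swing forward as they close: fully open they stand 13 mm farther back than shut.
Start: joints at [-1.331, 0.26, -0.138, 1.173, 0, 1.571], TCP at [124.688, -509.969, 231.304] pointing down, gripper open.
Joint ranges: [-2.78, 2.78], [-0.83, 1.72], [-1.28, 1.37], [-1.9, 2.12], [-1.57, 1.48], [-3.14, 3.14]. Speed limits (rad/s): [2.57, 2.57, 3.14, 3.14, 3.14, 3.14].

INTERFACE

Orientations are given as [roll, pitch, yaw] about the fixed x, y, z axes, in that order (R = Rz(yaw) Ry(pitch) Rx(roll)).
In Python, from rig import manip, hand, cams gives the robot as it stands. Calls block until the motion is done:
- manip.move_to(position, orientation): joint-space move of the TCP to a pose.
- manip.move_l(position, ori=None, max_speed=150, f_stop=None): straight line of the TCP; ori=None keeps the orientation; max_speed is the mean speed in mm/s. With f_stop (N) it stops when the force on the tool has changed by that much, and returns True; else False.
- manip.goto_joints(angles): joint-space move.
- hand.gripper_open() and hand.gripper_close(grasp_force=None): open the fingers fully, or close them until they stop; grasp_force is the grip in N (None keeps the last).
- manip.hold(seconds).
- manip.inverse_kinematics(position, orientation): joint angles nearest the present ones, or None.
- cams.capture(name): name is "scene" or "top"; returns the picture (480x640x3 uint8, red, green, blue); there is no depth.
- cams.get_calibration(name): a dict with "camera_matrix" (3x3 intrinsics, pixels), "k1" (the pictures are not rectified: a ray, as slopes to the right and down, at radius r is drawn at 1 + k1 r^2 times it, then the intrinsics apply), "eye" and "orientation" of the camera in the world. Camera axes: x right, y up, looking along -z (the intrinsics and any distortion apply to the point x, -y, -z); pixel columns grow to the right and rows downward; lengths in mm; the calibration is good to about 2 mm. A picture is of the moment at which its call begins. get_calibration takes no time and is no camera call.
A pose or a line that the arm cannot do raises manip.Unreachable and nothing moves.
- manip.finish_job(): hands the job in, once; it reports no verdict.
Readings, each from a call of its own:
- manip.read_t(): time.
- manip.read_joint_positions(): joint angles.
- manip.read_qd(): joint speeds.
- manip.read_joint_efforts(): joint torques, N m.
- manip.read_position(): TCP position.
- manip.read_ee_rot(): TCP orientation.
- manip.read_ft_force(): force on the tool from outside, world axes, zero at the start.
- manip.read_torque(): the same for the moment, N m.
- manip.read_grip_width(): opening from 0.0 (shut) to 1.0 (fully open).
Only numpy, scipy, OpenCV 4.12 (cv2) and the standard library are available. Lean on these libraries where they do the work, as an engineer would, in place of code of your own. Each camera call takes 0.05 s, during which the arm holds its last target.

## Working session

There is one attempt and no reset: what is moved stays moved. The work goes in short steps, each a Python script; the robot and the scene stay as the last script left them, time stands still between calls to the robot, and variables do not carry over. Pictures are saved under pics/ and viewed, and the job is handed in when it is done.

```bash
mkdir -p pics; ls; python3 - <<'E'
from rig import manip, hand, cams
import cv2
for n in ("scene","top"):
    im=cams.capture(n); cv2.imwrite(f"pics/{n}0.png",im[:,:,::-1]); print(n,cams.get_calibration(n))
print(manip.read_t(),manip.read_position(),manip.read_ee_rot(),manip.read_grip_width())
E
```

```text
pics
scene {'camera_matrix': array([[475.88828253,   0.        , 327.25159294],
       [  0.        , 475.88828253, 242.23959232],
       [  0.        ,   0.        ,   1.        ]]), 'k1': -0.07089463689293754, 'eye': array([  41.58364272, -869.94157347,  686.72421829]), 'orientation': array([ 1.02091298,  0.02036835, -0.55184935])}
top {'camera_matrix': array([[441.57085636,   0.        , 320.22475124],
       [  0.        , 441.57085636, 239.19741213],
       [  0.        ,   0.        ,   1.        ]]), 'k1': -0.08450403575571755, 'eye': array([ 354.80853208,  -55.16597275, 1021.96904689]), 'orientation': array([ 2.03258786e-01, -2.09231440e-04, -1.59852950e+00])}
0.1 [ 124.5243959  -509.37834917  230.55417065] [-1.57085244  0.00178048 -1.33103292] 0.999415299916036
```

View pics/scene0.png

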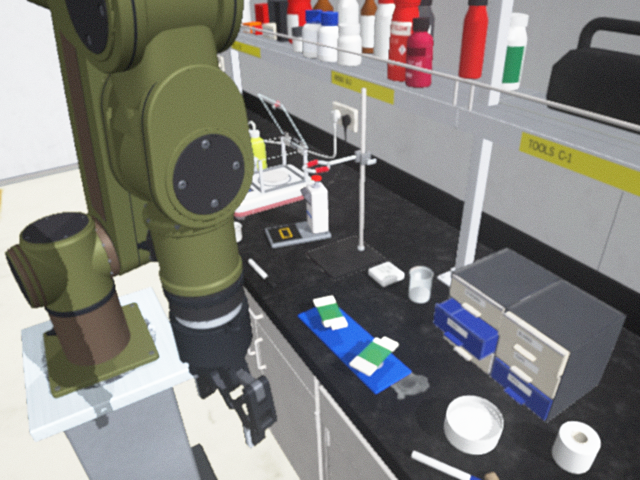

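View pics/top0.png

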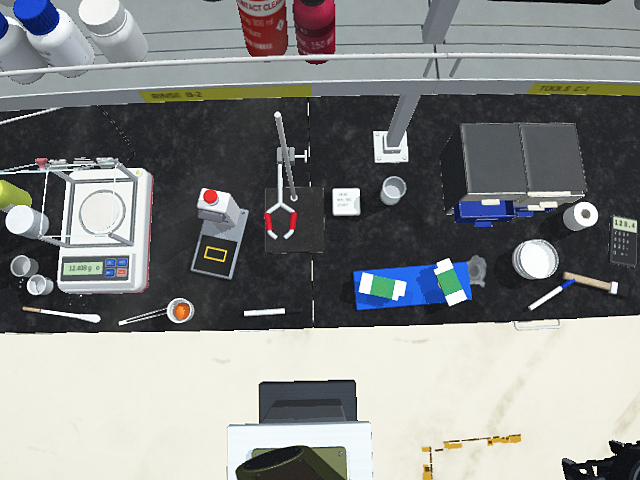

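```bash
python3 - <<'E'
import cv2
im=cv2.imread("pics/top0.png")
a=cv2.resize(im[250:320,340:490],None,fx=5.3,fy=5.3,interpolation=cv2.INTER_CUBIC); cv2.imwrite("pics/c1.png",a)
a=cv2.resize(im[175:290,180:330],None,fx=5,fy=5,interpolation=cv2.INTER_CUBIC); cv2.imwrite("pics/c2.png",a)
im=cv2.imread("pics/scene0.png")
a=cv2.resize(im[285:400,290:430],None,fx=5,fy=5,interpolation=cv2.INTER_CUBIC); cv2.imwrite("pics/c3.png",a)
a=cv2.resize(im[140:270,240:380],None,fx=4.5,fy=4.5,interpolation=cv2.INTER_CUBIC); cv2.imwrite("pics/c4.png",a)
E
```

```text
(no output)
```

View pics/c1.png

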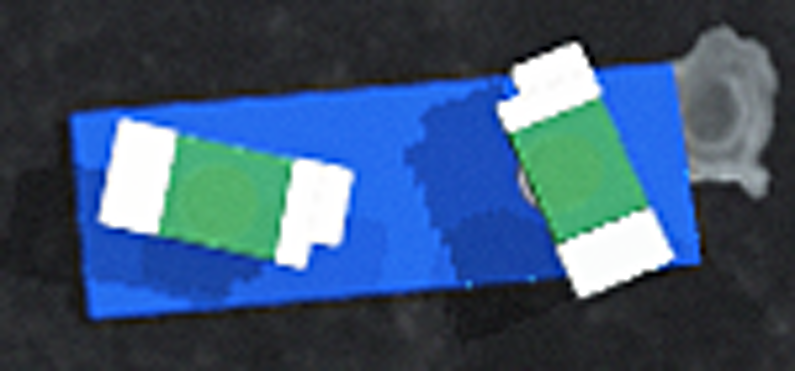

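View pics/c2.png

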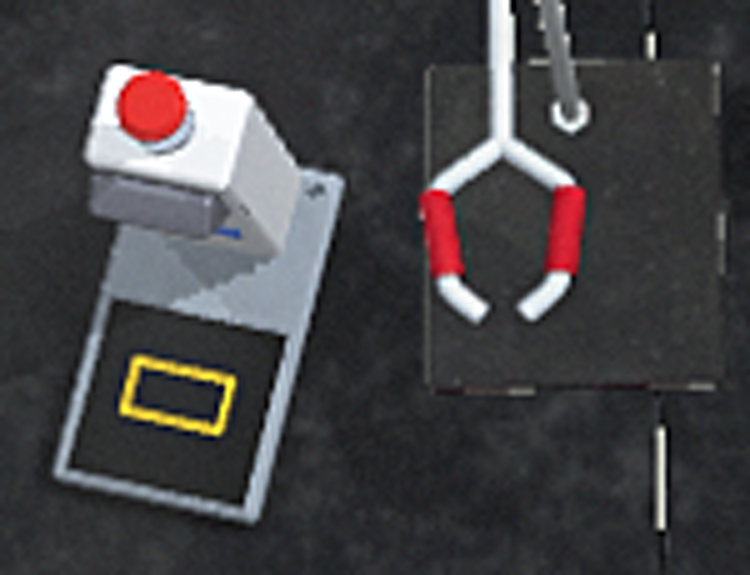

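View pics/c3.png

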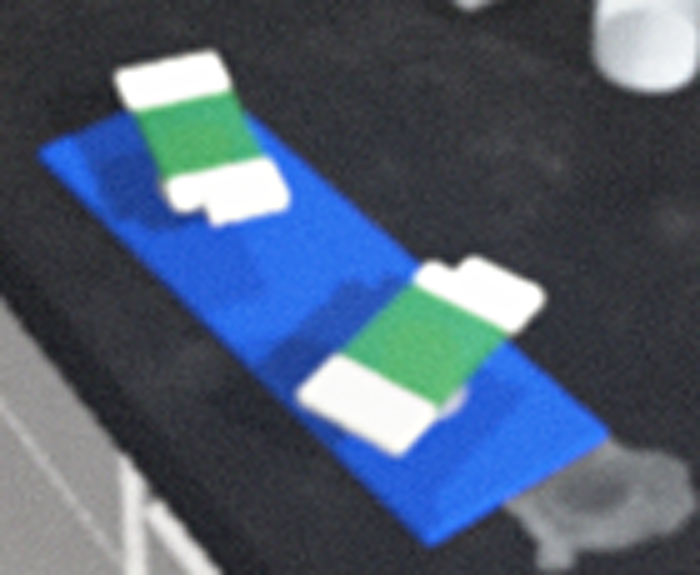

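View pics/c4.png

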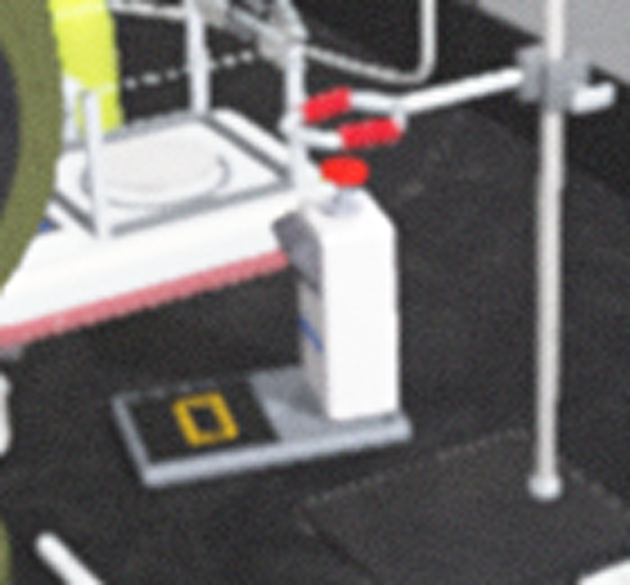

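```bash
cat > h.py <<'E'
import numpy as np, cv2
from scipy.spatial.transform import Rotation as Ro
from scipy.optimize import least_squares
from rig import manip, hand, cams
def cal(n):
    c=cams.get_calibration(n); return c["camera_matrix"],c["k1"],c["eye"],Ro.from_euler("xyz",c["orientation"]).as_matrix()
def proj(n,P):
    K,k,e,R=cal(n); p=(np.atleast_2d(P)-e)@R
    s=np.c_[p[:,0]/-p[:,2],-p[:,1]/-p[:,2]]; s=s*(1+k*(s**2).sum(1))[:,None]
    return s@np.diag([K[0,0],K[1,1]])+K[:2,2]
def onz(n,uv,z):
    K,k,e,R=cal(n); uv=np.array(uv,float).reshape(-1,1,2)
    s=cv2.undistortPoints(uv,K,np.array([k,0,0,0.]),None).reshape(-1,2)
    d=np.c_[s[:,0],-s[:,1],-np.ones(len(s))]@R.T
    return e+d*((z-e[2])/d[:,2])[:,None]
def crop(c,f,off): return (np.array(c,float)+.5)/f-.5+np.array(off)
def fit(model,obs,x0):
    # obs: list of (cam, idx, uv)
    def T(x,m): c,s=np.cos(x[2]),np.sin(x[2]); return np.c_[x[0]+c*m[:,0]-s*m[:,1],x[1]+s*m[:,0]+c*m[:,1],m[:,2]]
    f=lambda x:np.concatenate([(proj(n,T(x,model[i]))-uv).ravel() for n,i,uv in obs])
    r=least_squares(f,x0,x_scale=[10,10,.1],loss="soft_l1"); return r.x,f(r.x)
def down(yaw): return [-np.pi/2,0,yaw]
E
cat > loc.py <<'E'
from h import *
np.set_printoptions(precision=2,suppress=True)
# slide: top face z=34; corners
S=np.array([[-50,22,34],[-50,-22,34],[38,-22,34],[38,-10,34],[50,-10,34],[50,22,34.]])
o=crop([[118,118],[97,222],[305,270],[311,240],[340,246],[355,170]],5.3,(340,250))
p=onz("top",o,34); c0=p[[0,1,5]].mean(0)
# x axis: image right = -y
print("slide pts",p[:,:2].tolist())
d=p[5]-p[0]; x0=[*( (p[1]+p[5])/2)[:2],np.arctan2(d[1],d[0])]
print(fit(S,[("top",[0,1,2,3,4,5],o)],x0))
xs,_=fit(S,[("top",[0,1,2,3,4,5],o)],x0)
# scene obs : all top-face corners
os_=crop([[217,50],[115,73],[165,185],[207,190]],5,(290,285))
def T(x,m): c,s=np.cos(x[2]),np.sin(x[2]); return np.c_[x[0]+c*m[:,0]-s*m[:,1],x[1]+s*m[:,0]+c*m[:,1],m[:,2]]
print("scene pred in crop3", (proj("scene",T(xs,S))-[290,285])*5)
# reader
Rm=np.array([[-48,23,12],[-48,-23,12],[-22,-23,12],[-22,23,12],[-85,50,12],[-85,-50,12],[85,-50,12.]])
orr=crop([[120,412],[222,435],[236,376],[134,356],[55,475],[256,522],[345,177]],5,(180,175))
q=onz("top",orr,12); print("yellow",q[:,:2].tolist())
m=q[:4].mean(0); d=(q[2]+q[3]-q[0]-q[1]); yaw=np.arctan2(d[1],d[0])
xr,res=fit(Rm,[("top",list(range(7)),orr)],[m[0]+35,m[1],yaw]); print("reader",xr,res)
print("reader pred crop4",(proj("scene",T(xr,Rm))-[240,140])*4.5)
pl=onz("top",crop([[153,106]],5,(180,175)),170); print("plunger",pl)
pls=onz("scene",crop([[345,172]],4.5,(240,140)),168); print("plunger scene",pls)
c,s=np.cos(xr[2]),np.sin(xr[2]); print("plunger in reader", (pl[0,:2]-xr[:2])@np.array([[c,-s],[s,c]]))
print("read pt",xr[:2]-35*np.array([c,s]))
# clamp tip
ct=onz("top",crop([[480,315],[525,312],[425,200],[582,200]],5,(180,175)),270); print("clamp tips",ct)
r=proj("top",[[0,0,0]])
E
python3 loc.py
```

```text
slide pts [[480.65427953728664, -152.69505962511926], [436.8097692746809, -141.83728817738023], [413.98466854556153, -228.61172534454295], [426.4857466494169, -231.89780587788454], [423.5748108875321, -244.03854068752182], [455.4809427434901, -252.4456988778058]]
(array([ 445.85, -197.18,   -1.82]), array([ 0.69,  0.46,  0.65, -0.08, -0.06, -0.5 , -0.18, -0.11, -0.41,
       -0.07, -0.58,  0.34]))
scene pred in crop3 [[211.1   51.55]
 [115.86  71.35]
 [174.33 198.07]
 [202.22 191.87]
 [211.11 210.45]
 [285.34 193.73]]
yellow [[528.069672772687, 211.65983127124224], [516.0004812572478, 163.5573110738214], [543.6736716417156, 157.39459065613224], [554.483223656592, 205.68298282707963], [499.21057154737605, 241.5045959327084], [475.0637950304049, 147.22750566844144], [638.3263300597786, 106.84221439676347]]
reader [569.36 175.46  -0.24] [ 1.02 -0.1  -0.43 -0.52 -0.43  0.5   1.1   0.38 -1.2   0.22  0.    0.08
  0.11 -0.66]
reader pred crop4 [[175.38 403.51]
 [191.99 438.68]
 [232.95 431.37]
 [215.27 396.57]
 [109.55 393.49]
 [142.33 471.11]
 [410.88 422.49]]
plunger [[626.11 159.82 170.  ]]
plunger scene [[625.26 154.49 168.  ]]
plunger in reader [58.84 -1.62]
read pt [535.38 183.82]
clamp tips [[514.72  17.98 270.  ]
 [515.35   2.29 270.  ]
 [556.67  37.11 270.  ]
 [555.09 -18.23 270.  ]]
```

```bash
cat >> loc.py <<'E'
print("---- combined")
os2=crop([[217,50],[115,73],[207,191]],5,(290,285))
xs2,r=fit(S,[("top",[0,1,2,3,4,5],o),("scene",[0,1,3],os2)],xs); print("slide",xs2,r)
or2=crop([[172,404],[190,445],[238,435],[218,394],[112,400],[412,432]],4.5,(240,140))
xr2,r=fit(Rm,[("top",list(range(7)),orr),("scene",[0,1,2,3,4,6],or2)],xr); print("reader",xr2,r)
c,s=np.cos(xr2[2]),np.sin(xr2[2]); print("read pt",xr2[:2]-35*np.array([c,s]), "ctr",xr2[:2]-73*np.array([c,s]))
im=cv2.cvtColor(cv2.imread("pics/top0.png"),cv2.COLOR_BGR2HSV)
g=cv2.inRange(im,(45,90,60),(80,255,255)); g[:,:350]=0; g[:,420:]=0; g[:260]=0;g[310:]=0
pts=cv2.findNonZero(g); print(len(pts)); b=cv2.boxPoints(cv2.minAreaRect(pts)); w=onz("top",b,34); print(w[:,:2], w[:,:2].mean(0))
E
python3 loc.py | sed -n '/----/,$p'
python3 - <<'E'
from h import *
for p,y in [((280,-250,330),-0.6),((350,150,330),.3),((626,158,260),.25),((626,158,150),.25),((446,-197,150),-.25),((446,-197,10),-.25),((498,193,72),1.33),((340,0,250),.5)]:
    q=manip.inverse_kinematics(p,down(y)); print(p,None if q is None else np.round(q,2))
E
```

```text
---- combined
slide [ 446.16 -197.05   -1.82] [ 0.61  0.34  0.58 -0.2  -0.12 -0.65 -0.24 -0.26 -0.47 -0.22 -0.66  0.19
 -0.72  0.63  0.64  0.   -0.45  0.48]
reader [569.06 175.14  -0.24] [ 1.1  -0.02 -0.36 -0.38 -0.33  0.65  1.22  0.48 -1.15  0.26  0.02  0.25
  0.33 -0.47  1.11  0.33  0.75 -0.96 -0.8  -0.35 -0.24  1.02 -0.17 -1.03
  0.09 -1.59]
read pt [535.1 183.6] ctr [498.22 192.78]
423
[[ 431.4  -166.66]
 [ 472.22 -177.82]
 [ 459.75 -226.68]
 [ 419.06 -215.15]] [ 445.6  -196.58]
(280, -250, 330) [-0.73 -0.03 -0.22  1.38  0.    1.44]
(350, 150, 330) [ 0.4  -0.02 -0.21  1.38  0.    1.68]
(626, 158, 260) [0.25 0.47 0.25 1.36 0.   1.57]
(626, 158, 150) [0.25 0.51 0.03 1.09 0.   1.57]
(446, -197, 150) [-0.42  0.25 -0.38  0.95  0.    1.4 ]
(446, -197, 10) [-0.42  0.41 -0.58  0.59  0.    1.4 ]
(498, 193, 72) [ 0.37  0.39 -0.39  0.79  0.    0.61]
(340, 0, 250) [ 0.   -0.07 -0.47  1.18  0.    1.07]
```

```bash
python3 - <<'E'
from h import *
hand.gripper_close()
manip.move_to((290,-230,330),down(-.6)); print(manip.read_t())
manip.move_to((350,150,320),down(.3)); print(manip.read_t())
manip.move_l((625.7,157.5,260),down(.25)); print(manip.read_t())
manip.move_l((625.7,157.5,185),max_speed=100); print(manip.read_t(),manip.read_position(),manip.read_ft_force())
for n in ("top","scene"): cv2.imwrite(f"pics/{n}1.png",cams.capture(n)[:,:,::-1])
i=cv2.imread("pics/top1.png")[160:300,150:340]; j=cv2.imread("pics/scene1.png")[100:270,220:410]
cv2.imwrite("pics/m1.png",np.hstack([cv2.resize(i,(400,295)),cv2.resize(j,(400,358))[:295]]))
E
```

```text
2.15
3.5833
5.6167
6.5167 [626.14045071 157.66351803 185.77419864] [-0.60525878  0.15216487  0.65065746]
```

View pics/m1.png

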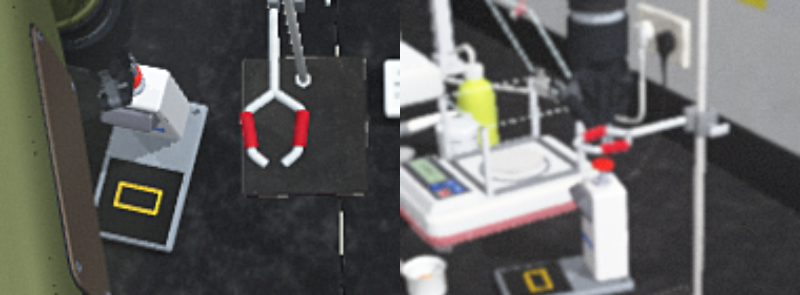

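View pics/scene1.png

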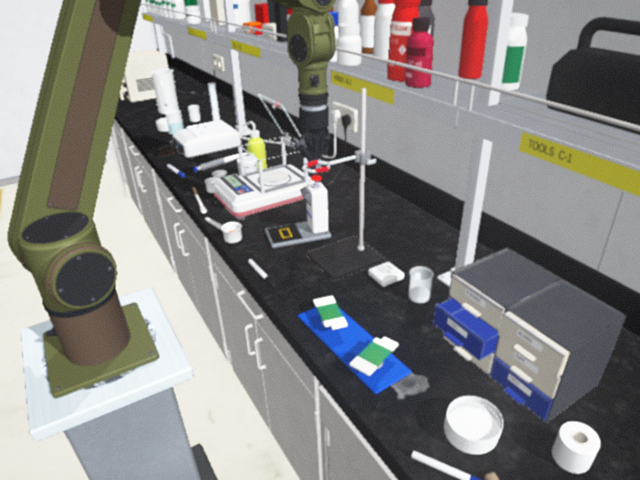

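The gripper hangs above the plunger head, at about scene pixel (317,178), and stays clear of the clamp. The slides and bystanders haven't moved, so I'm pressing now.

```bash
python3 - <<'E'
from h import *
b0=manip.read_ft_force(); z0=manip.read_position()[2]
print(manip.move_l((625.7,157.5,172),max_speed=40),manip.read_position(),manip.read_ft_force()-b0)
for z in (168,163,160):
    print(manip.move_l((625.7,157.5,z),max_speed=30,f_stop=14),manip.read_position()[2],(manip.read_ft_force()-b0).round(2))
print(manip.move_l((625.7,157.5,148),max_speed=25,f_stop=14),manip.read_position(),(manip.read_ft_force()-b0).round(2))
manip.hold(.4); print(manip.read_position(),(manip.read_ft_force()-b0).round(2),manip.read_t())
cv2.imwrite("pics/scene2.png",cams.capture("scene")[:,:,::-1])
E
```

```text
False [625.42818643 157.42759003 171.54530498] [-0.14707867  0.21991931  1.11529134]
False 168.2860743955267 [0.77 0.93 2.84]
False 163.19903998585553 [ 0.23 -0.43  4.28]
False 160.16654294829343 [-0.26  1.38  5.82]
True [626.16082044 157.5841479  158.47639352] [-1.26  0.77  6.51]
[626.17109551 157.62530097 158.36548087] [-1.5   0.05  7.57] 8.6333
```

```bash
python3 - <<'E'
from h import *
b0=np.array([-.6,.15,.65])
print(manip.move_l((625.7,157.5,150),max_speed=15,f_stop=15),manip.read_position(),(manip.read_ft_force()-b0).round(2))
manip.hold(.3); print(manip.read_position(),(manip.read_ft_force()-b0).round(2),manip.read_t())
for n in ("top","scene"): cv2.imwrite(f"pics/{n}3.png",cams.capture(n)[:,:,::-1])
j=cv2.imread("pics/scene3.png")[140:250,260:400]
cv2.imwrite("pics/m3.png",cv2.resize(j,None,fx=5,fy=5,interpolation=cv2.INTER_CUBIC))
E
```

```text
True [626.14887974 157.59759635 158.49023625] [-0.04 -1.04  4.37]
[626.13718628 157.60965591 158.35162346] [-0.34  0.26  4.94] 9.3
```

View pics/m3.png

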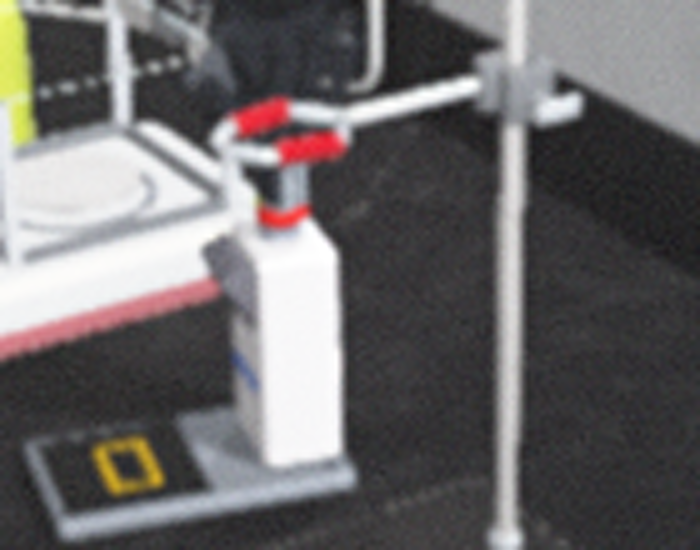

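```bash
python3 - <<'E'
from h import *
b0=np.array([-.6,.15,.65])
print(manip.move_l((625.7,157.5,156.8),max_speed=6,f_stop=25),manip.read_position(),(manip.read_ft_force()-b0).round(2))
manip.hold(.3); print(manip.read_position(),(manip.read_ft_force()-b0).round(2),manip.read_t())
E
```

```text
False [626.13904331 157.60389288 158.25619038] [-0.39 -0.63  9.41]
[626.12135866 157.62492804 158.26494531] [-0.53 -0.85  9.24] 10.175
```

The plunger is blocked at z = 158.3 with about 9 N on it. That is above the 5 N spring force, so it is at its stop. Next I release it and go to the slide.

```bash
python3 - <<'E'
from h import *
manip.move_l((625.7,157.5,185),max_speed=40)
manip.move_l((625.7,157.5,260),max_speed=120)
cv2.imwrite("pics/scene4.png",cams.capture("scene")[:,:,::-1])
manip.move_l((350,150,320),down(.3))
hand.gripper_open()
manip.move_to((340,-190,280),down(-.25))
yaw=-1.82+np.pi/2
manip.move_to((446,-197,130),down(yaw)); print(manip.read_t(),manip.read_position(),manip.read_ee_rot(),manip.read_grip_width())
for n in ("top","scene"): cv2.imwrite(f"pics/{n}5.png",cams.capture(n)[:,:,::-1])
j=cv2.imread("pics/scene4.png")[140:250,260:400]
a=cv2.imread("pics/scene5.png")[200:420,220:460]
cv2.imwrite("pics/m5.png",np.hstack([cv2.resize(j,(380,300)),cv2.resize(a,(400,300))]))
E
```

```text
16.7333 [ 446.09726676 -196.42793647  130.60880646] [-1.57092136e+00  2.27300208e-04 -2.47789168e-01] 1.0005849619935536
```

View pics/m5.png

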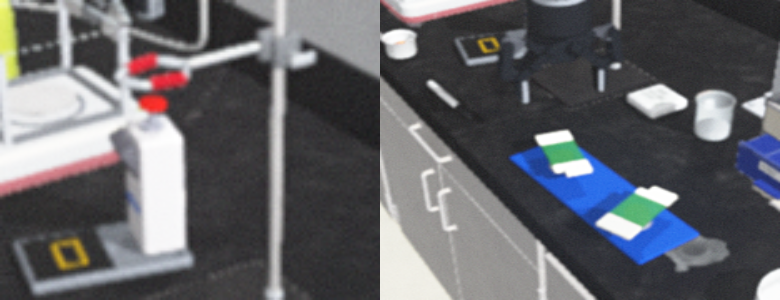

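View pics/top5.png

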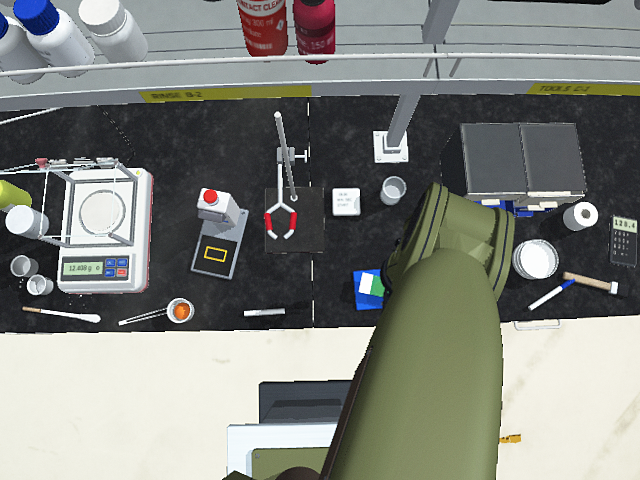

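```bash
python3 - <<'E'
from h import *
print(proj("scene",[[446,-197,143],[446,-197,130],[446,-197,34]]))
yaw=-1.82+np.pi/2
manip.move_l((446,-197,45),down(yaw),max_speed=120)
print(manip.read_t(),manip.read_position(),manip.read_ft_force())
cv2.imwrite("pics/scene6.png",cams.capture("scene")[:,:,::-1])
j=cv2.imread("pics/scene6.png")[240:400,270:430]
cv2.imwrite("pics/m6.png",cv2.resize(j,(600,600),interpolation=cv2.INTER_CUBIC))
E
```

```text
[[328.57925726 268.86225327]
 [328.7009059  274.1610755 ]
 [329.54682146 311.02311274]]
17.6917 [ 446.58926271 -197.38191141   45.76707967] [-0.21415402 -0.05145592 -0.36975688]
```

View pics/m6.png

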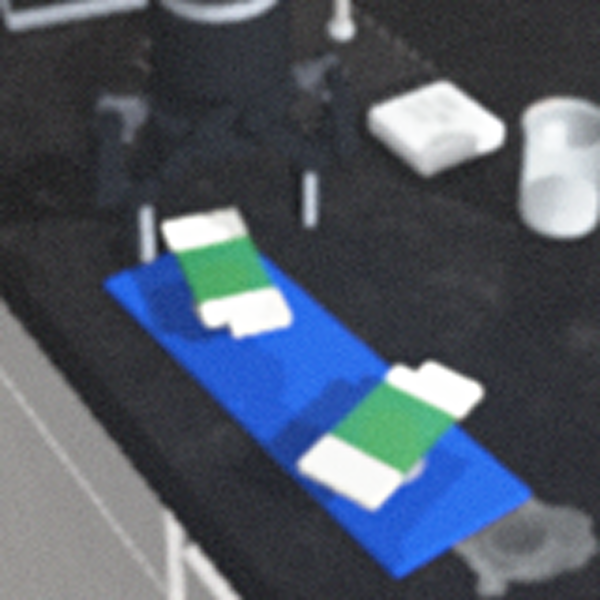

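The plunger is back up, and the fingers straddle the left slide symmetrically: pads at crop (147,230) and (310,200), slide centre at (225,268).

```bash
python3 - <<'E'
from h import *
print(manip.move_l((446,-197,10),max_speed=60,f_stop=10),manip.read_position())
hand.gripper_close(40)
print(manip.read_t(),manip.read_position(),manip.read_ft_force(),manip.read_grip_width())
cv2.imwrite("pics/scene7.png",cams.capture("scene")[:,:,::-1])
manip.move_l((446,-197,40),max_speed=60)
print(manip.read_t(),manip.read_position(),manip.read_ft_force(),manip.read_grip_width())
cv2.imwrite("pics/scene8.png",cams.capture("scene")[:,:,::-1])
f=lambda p:cv2.resize(cv2.imread(p)[270:370,280:400],(400,333),interpolation=cv2.INTER_CUBIC)
cv2.imwrite("pics/m7.png",np.hstack([f("pics/scene7.png"),f("pics/scene8.png")]))
E
```

```text
False [ 445.94640253 -196.96892751    9.84488671]
18.9417 [ 446.22942871 -197.11155634   10.48343177] [-0.54804289  0.22178646  4.08950202] 0.5055819738959371
19.6417 [ 446.10813584 -197.05661287   40.21788646] [-0.7971335   0.26827292 -0.34249091] 0.5028459931612497
```

View pics/m7.png

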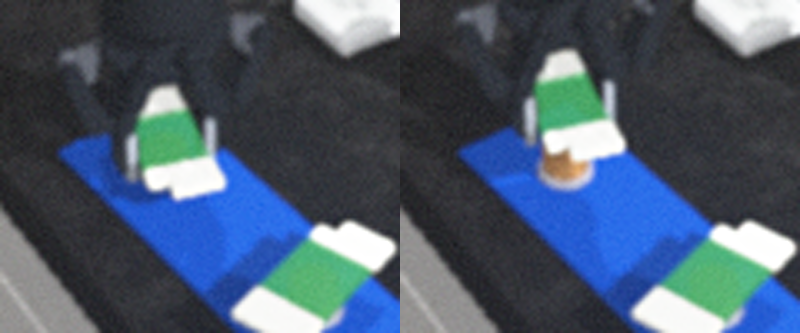

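```bash
python3 - <<'E'
from h import *
y0=-1.82+np.pi/2; y1=-.241+np.pi/2
manip.move_l((446,-197,130),max_speed=100)
manip.move_l((345,-180,200),max_speed=120)
manip.move_to((345,20,200),down(.55))
manip.move_to((360,200,160),down(y1))
print(manip.read_t(),manip.read_position(),manip.read_grip_width())
manip.move_l((498.2,192.8,120),max_speed=100)
manip.move_l((498.2,192.8,71.5),max_speed=60)
manip.hold(.5)
print(manip.read_t(),manip.read_position(),manip.read_ee_rot(),manip.read_ft_force(),manip.read_grip_width())
for n in ("top","scene"): cv2.imwrite(f"pics/{n}9.png",cams.capture(n)[:,:,::-1])
f=lambda p,r:cv2.resize(cv2.imread(p)[r[0]:r[1],r[2]:r[3]],None,fx=6,fy=6,interpolation=cv2.INTER_CUBIC)
cv2.imwrite("pics/m9a.png",f("pics/top9.png",(190,290,180,310)))
cv2.imwrite("pics/m9b.png",f("pics/scene9.png",(160,260,230,360)))
E
```

```text
23.5083 [360.23509399 198.61701424 159.87142965] 0.5043367400995331
26.5583 [498.22025603 192.81939766  71.57997673] [-1.57090556e+00 -7.87467579e-05  1.32981867e+00] [ 0.60768276  0.10295008 -0.79319289] 0.5053613823866308
```

View pics/m9a.png

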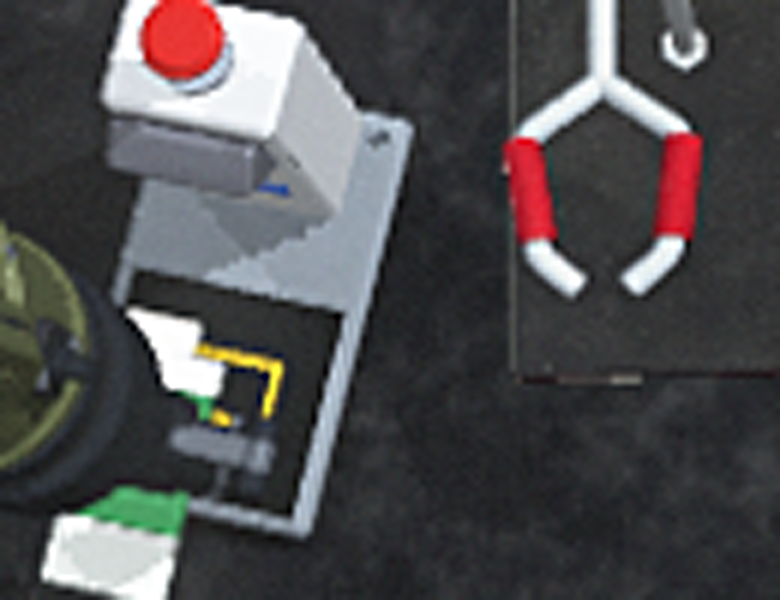

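View pics/m9b.png

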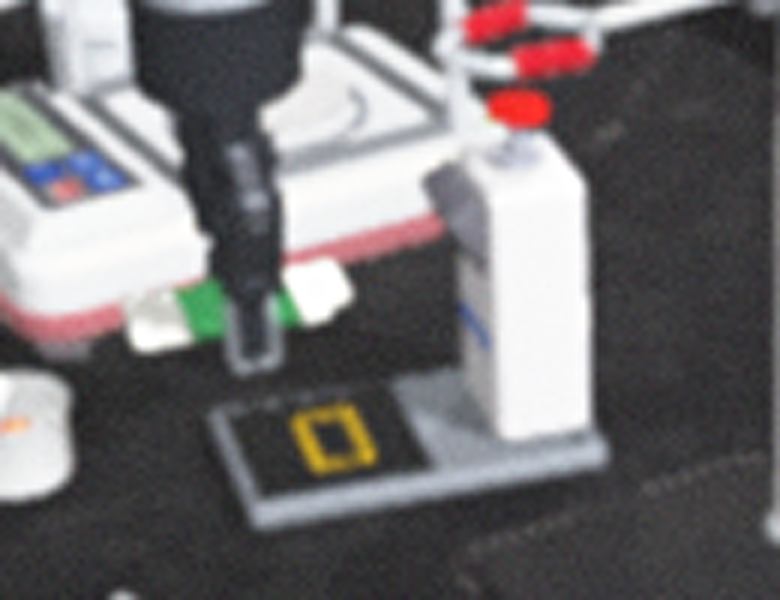

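View pics/scene9.png

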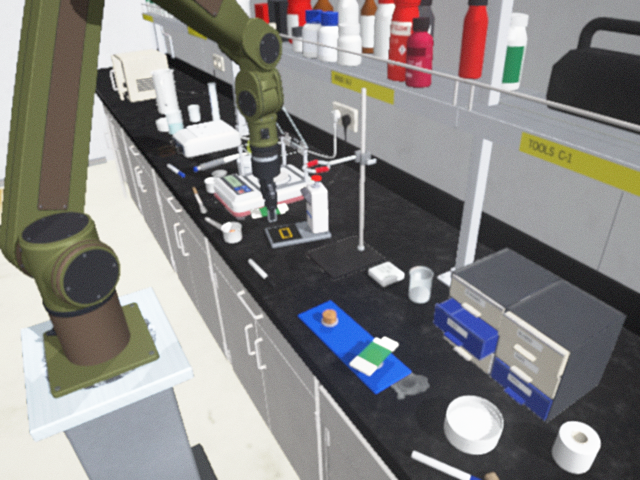

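```bash
python3 - <<'E'
from h import *
np.set_printoptions(precision=1,suppress=True)
S=np.array([[-50,22,95],[-50,-22,95],[-26,-22,95],[-26,22,95],[26,-22,95],[38,-22,95],[38,-10,95],[50,-10,95],[50,22,95],[-50,-22,89],[38,-22,89.]])
c,s=np.cos(-.241),np.sin(-.241)
P=np.c_[498.2+c*S[:,0]-s*S[:,1],192.8+s*S[:,0]+c*S[:,1],S[:,2]]
a=(proj("top",P)-[180,190]+.5)*6-.5; b=(proj("scene",P)-[230,160]+.5)*6-.5
print(np.c_[S,a,b])
for n,q in (("a",a),("b",b)):
    im=cv2.imread(f"pics/m9{n}.png"); 
    for k in [(0,1),(1,5),(5,6),(6,7),(7,8),(8,0),(2,3)]: cv2.line(im,*[tuple(int(round(v)) for v in q[i]) for i in k],(255,0,255),1)
    r=im[280:600,0:380] if n=="a" else im[220:400,90:400]
    cv2.imwrite(f"pics/o9{n}.png",cv2.resize(r,None,fx=1.9,fy=1.9))
E
```

```text
[[-50.   22.   95.   38.5 571.9 121.7 291.5]
 [-50.  -22.   95.  157.6 599.  138.9 334.7]
 [-26.  -22.   95.  175.  532.6 192.4 325.9]
 [-26.   22.   95.   56.4 505.9 173.9 283. ]
 [ 26.  -22.   95.  212.4 390.6 306.9 307. ]
 [ 38.  -22.   95.  221.  358.3 333.1 302.7]
 [ 38.  -10.   95.  188.9 351.3 326.9 291.1]
 [ 50.  -10.   95.  197.5 319.1 352.7 286.9]
 [ 50.   22.   95.  112.3 300.6 336.2 256.9]
 [-50.  -22.   89.  161.9 600.6 140.2 346.7]
 [ 38.  -22.   89.  224.8 361.3 333.9 314.5]]
```

View pics/o9a.png

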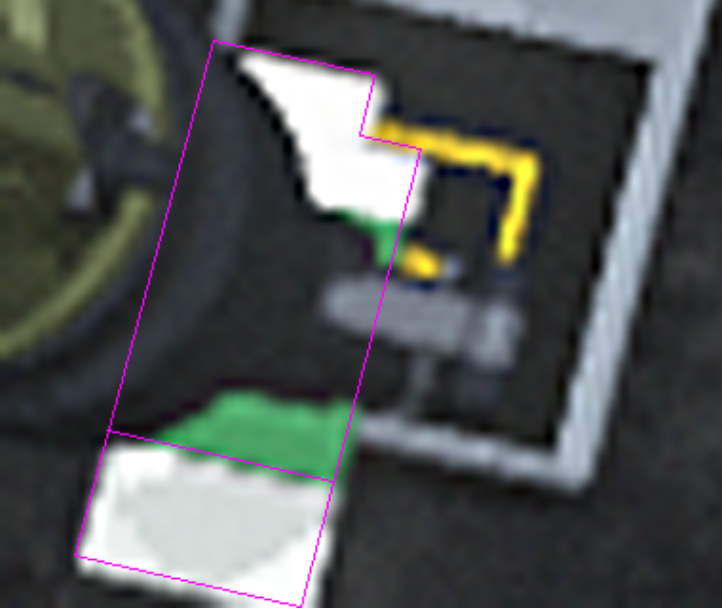

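View pics/o9b.png

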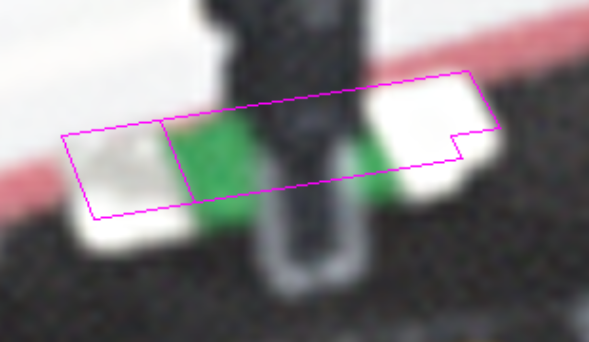

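```bash
python3 - <<'E'
from h import *
manip.move_l((499.5,192.4,72),max_speed=20)
manip.hold(1.0)
print(manip.read_t(),manip.read_position(),manip.read_ee_rot(),manip.read_qd().round(4) if hasattr(manip.read_qd(),'round') else manip.read_qd(),manip.read_grip_width())
cv2.imwrite("pics/top10.png",cams.capture("top")[:,:,::-1])
E
```

```text
27.9083 [499.49230779 192.41156011  71.99279099] [-1.57078317e+00 -2.53465626e-05  1.32978306e+00] [ 0.0006  0.0009 -0.0012  0.0016 -0.0016 -0.0019] 0.5054163432991866
```

View pics/top10.png

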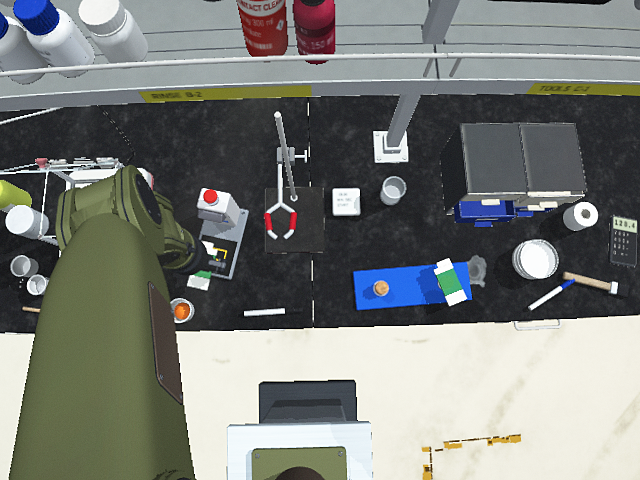

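The slide is held over the pad at about pixel (210,255), with the notch at its right and pointing at the column. The spare slide at (450,282), the marker, timer, beaker and clamp are where they started. Handing in.

```bash
python3 - <<'E'
from rig import manip
manip.finish_job(); print(manip.read_t())
E
```

```text
the job is handed in; nothing more can be done
the job is handed in; nothing more can be done
```

The job is handed in at about 28 s on the robot's clock: I pressed the plunger and let it back up, and the label-up slide is held over the reader's pad.

- **Plunger:** I pressed it with the shut fingers until it was blocked at z ≈ 158.3 mm, about 11.7 mm below its rest height. The force there was about 9 N, above the 5 N spring. A picture after release showed the head back up. The first two pushes ended early on the force limit at the same height, so I pushed once more to be sure it was at the stop.
- **Slide:** The label-up slide was the left one in the top view. I gripped it at mid length with 40 N, and the gripper read an opening of about 43 mm against the slide's 44 mm width.
- **Final pose:** The tool is level and still, and the notched end points at the column (slide yaw ≈ -0.24 rad, the reader's yaw). The label end is at my estimate of the read point, about 92 mm above the bench.
- **Fit check:** An overlay on both cameras showed the slide about 1–2 mm short along its length, with no visible tilt. I corrected by 1.3 mm along its length and 0.5 mm up. I did not measure it again after that.
- **Camera disagreement:** The two cameras differed by about 1 pixel (roughly 2 mm), which is within the stated calibration accuracy.
- **Other things:** In the last picture the spare slide, marker, timer and beaker were where they started. The arm hid part of the reader's surroundings, including most of the held slide.

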